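Show the helper which jar goes where

ROBOT

A 6-joint arm with a two-finger parallel gripper is mounted at the origin on the work surface. World frame = base frame: x ahead of the robot, y to its left, z up, the work surface at z = 0. Lengths are in m, angles in rad, forces in N, time in s.
With the tool pointing down it reaches from about 0.325 to 0.9 m from the base axis. Payload 6.1 kg.
Tool frame: the origin (TCP) lies between the finger pads; the fingertips stand robot.tip_extent ahead of it and the grasp point (between the pads) lies 11 mm behind it (robot.tip_extent is the distance from the TCP to the fingertips, in m); z points along the fingers, y is the direction in which the jaws open and shut (so a half turn about z gives the same grasp; the last joint's range is limited). The gripper opens to 85 mm and grips with 20 to 120 N. Pads are 22 mm wide; open, the fingers measure 114 mm over their backs; the gripper's body (76 mm by 85 mm) begins 54 mm behind the grasp point. The pads swing forward as they close: fully open they stand 13 mm farther back than shut.
Start: joints at [1.131, 0.22, 1.526, -0, 1.395, -0.126], TCP at [0.193, 0.594, 0.239] pointing down, gripper open.
Joint ranges: [-2.98, 2.98], [-0.91, 2.08], [0.09, 2.57], [-1.24, 4.39], [0.2, 2.65], [-2.68, 2.68]. Speed limits (rad/s): [2.57, 2.57, 3.01, 3.14, 3.14, 3.14].

INTERFACE

Orientations are given as a 3x3 rotation matrix whose columns are the frame's x, y, z axes.
In Python, from rig import telemetry, capture, calibration, sign_off, robot gives the robot as it stands.
- The arm moves only by the shell command python3 -m handwheel 'ROWS' [FORCE]. ROWS is JSON, one flat list of numbers, 5 for each row, row after row: the shift along the tool's x, y, z in cm, then the turn about the tool's z in degrees, then the gripper command: -1 is shut, 1 is fully open, values between are in proportion. In form: [x, y, z, yaw, fingers, x, y, z, yaw, fingers, ...]. A call has 1 to 10 rows; each row is the pose to reach, as a shift and turn from the pose commanded when the call began, along the tool's axes at that moment; what a row does not reach only later rows make up. A row lasts 1/12 s, in which the tool goes at most 41.7 mm and 7.16 degrees, less where a joint would pass 70% of its speed; a pose out of reach is approached as far as the arm can. A call with a gripper value outside its range is refused whole. The fingers move at their own pace and stop on an object; FORCE is the grip in N (left out, the last holds). Time passes only in rows, so rows that repeat a pose let the fingers close. It gives the time, the measured TCP pose, the force and the opening at its end, in the units of the state.
- telemetry.state(): the state, without advancing time (a new reading comes with each control period).
- capture(name): name is "scene" or "top" or "wrist"; returns the picture (420x560x3 uint8, red, green, blue); there is no depth.
- calibration(name): a dict with "fx", "fy", "cx", "cy" (pixels), "R" (3x3) and "t" (3): a world point X has camera coordinates R X + t. Camera axes: x right, y down, z forward; pixel columns grow to the right and rows downward; lengths in m; the calibration is good to about 2 mm. A picture is of the moment at which its call begins: read the wrist's pose just before it. calibration takes no time and is no camera call; for the wrist camera it gives the pose at the moment of the call.
- sign_off(): hands the job in, once; it reports no verdict.
The state is a dict: "time": time; "joint_pos": joint angles; "joint_vel": joint speeds; "joint_torque": joint torques, N m; "tcp_pos": TCP position; "ee_rot": TCP orientation; "contact_force": force on the tool from outside, world axes, zero at the start; "moment": the same for the moment, N m; "width": finger opening in m.
Only numpy, scipy, OpenCV 4.12 (cv2) and the standard library are available. Lean on these libraries where they do the work, as an engineer would, in place of code of your own. Each camera call takes 0.05 s, during which the arm holds its last target. There are 200 camera calls.

TASK

Show the helper in the storeroom where the stray jar belongs: point down at the tall clip-top jar left out on the bench, a few centimetres above the middle of its lid, and stay there for two seconds; then point down in the same way at the middle of the one free cell in the crate that holds its kind, for two seconds, and finish still pointing there. Point at no other jar, tin or cell, crossing between the two well above everything, and touch, lift or shift nothing.

Things in the scene. Friction and masses are not known exactly. Their poses are not given: they have to be found in the camera images.
- stray_tall_lid (a point): centre of the lid top of the stray tall jar: the one clip-top preserving jar standing out on the bench between the crates. Empty glass, domed white ceramic lid, black rubber ring and wire clip; 84 mm wide (94 mm over the wire), 125 mm high; this point is 125 mm above its foot. z up.
- stray_squat_lid (a point): centre of the lid top of the stray squat jar, also out on the bench (not the one to show): glass, flat white-painted steel screw lid, 84 mm wide, 85 mm high; this point is 85 mm above its foot.
- tall_crate: wooden slatted crate, 214 mm square outside, 90 mm high, 8 mm floor, divided two by two into four cells 96 mm wide, 102 mm apart (divider top 74 mm up). Fixed; origin under its centre, z up, walls along its x and y. It stands left or right on the bench, turned any way round. Holds three tall jars, whose lids stand 43 mm above its rim, and has one free cell.
- tall_crate_gap (a point): centre of the mouth of the only free cell of the tall jars' crate, level with the rim (90 mm above the bench); the cell centre is 51 mm along the crate's x and y from its centre; the lids of neighbouring jars come to within 57 mm of it (wire included) and 43 mm above it. z up.
- squat_crate: wooden slatted crate, 214 mm square outside, 90 mm high, 8 mm floor, divided two by two into four cells 96 mm wide, 102 mm apart (divider top 74 mm up). Fixed; origin under its centre, z up, walls along its x and y. It stands left or right on the bench, turned any way round. Holds three squat jars, lids 3 mm above its rim, and has one free cell.
- squat_crate_gap (a point): centre of the mouth of the free cell of the squat jars' crate (not the one to show), level with its rim, 90 mm above the bench.
- tall1_lid (a point): centre of the lid top of a tall jar in the tall jars' crate, 133 mm above the bench; same make as the stray tall jar.
- tall2_lid (a point): centre of the lid top of a tall jar in the tall jars' crate, 133 mm above the bench; same make as the stray tall jar.
- tall3_lid (a point): centre of the lid top of a tall jar in the tall jars' crate, 133 mm above the bench; same make as the stray tall jar.
- squat1_lid (a point): centre of the lid top of a squat jar in the squat jars' crate, 93 mm above the bench; same make as the stray squat jar.
- squat2_lid (a point): centre of the lid top of a squat jar in the squat jars' crate, 93 mm above the bench; same make as the stray squat jar.
- squat3_lid (a point): centre of the lid top of a squat jar in the squat jars' crate, 93 mm above the bench; same make as the stray squat jar.
- tin_top (a point): centre of the top of a plain steel food tin, 75 mm wide, 108 mm high, out on the bench beside the two stray jars. Other things of the store (a mug, funnel, brush, 230 mm bottle, 360 mm bottle rack, preserving cooker) stand farther out, over 0.5 m to either side, and up to 130 mm high things along the far edge beyond 0.78 m; they are not to be touched either.
Things that resemble listed ones, but are neither listed nor needed, are in the scene too. What is shaped like the part that bears stray_tall_lid but purple is not meant.

How it is judged:
On the way, in this order (a step that is already met when the one before it is completed fails the run):
1. the fingers point at the stray tall jar from just above its lid, for 1.5 s (horizontal distance between the grasp point and stray_tall_lid below 0.03 m and z of the grasp point in the frame of stray_tall_lid between 0 and 0.1 m), for 1.5 s.
2. the fingers point at the free cell of the tall jars' crate from just above it, for 1.5 s (horizontal distance between the grasp point and tall_crate_gap below 0.03 m and z of the grasp point in the frame of tall_crate_gap between 0 and 0.14 m), for 1.5 s.
At the end, for the whole second after the job is handed in: The grasp point between the fingers is still within 30 mm, sideways, of the middle of the tall crate's free cell and 0 to 140 mm above its rim; the stray jar is upright, and every jar and the tin is within 8 mm of where it began (all of step 2 and distance of each of tall1_lid, tall2_lid, tall3_lid, squat1_lid, squat2_lid, squat3_lid, stray_tall_lid, stray_squat_lid, tin_top from where it was at the start of the episode below 0.008 m and angle between stray_tall_lid's own z axis and vertical below 0.05 rad); the robot touches nothing.
It fails at once if the robot touches something (contact force between any of the fingers, the arm and anything else above 0.5 N).
It fails at once if a jar or the tin is lifted, carried or shifted by more than 8 mm (distance of any of tall1_lid, tall2_lid, tall3_lid, squat1_lid, squat2_lid, squat3_lid, stray_tall_lid, stray_squat_lid, tin_top from where it was at the start of the episode above 0.008 m).
It fails at once if the fingers point at a wrong thing: another jar or the tin (within 25 mm of its middle, under 80 mm above) or the other crate's free cell ((horizontal distance between the grasp point and stray_squat_lid below 0.025 m and z of the grasp point in the frame of stray_squat_lid between 0 and 0.08 m) or (horizontal distance between the grasp point and tin_top below 0.025 m and z of the grasp point in the frame of tin_top between 0 and 0.08 m) or (horizontal distance between the grasp point and squat_crate_gap below 0.025 m and z of the grasp point in the frame of squat_crate_gap between -0.03 and 0.11 m) or (horizontal distance between the grasp point and tall1_lid below 0.025 m and z of the grasp point in the frame of tall1_lid between 0 and 0.08 m) or (horizontal distance between the grasp point and tall2_lid below 0.025 m and z of the grasp point in the frame of tall2_lid between 0 and 0.08 m) or (horizontal distance between the grasp point and tall3_lid below 0.025 m and z of the grasp point in the frame of tall3_lid between 0 and 0.08 m) or (horizontal distance between the grasp point and squat1_lid below 0.025 m and z of the grasp point in the frame of squat1_lid between 0 and 0.08 m) or (horizontal distance between the grasp point and squat2_lid below 0.025 m and z of the grasp point in the frame of squat2_lid between 0 and 0.08 m) or (horizontal distance between the grasp point and squat3_lid below 0.025 m and z of the grasp point in the frame of squat3_lid between 0 and 0.08 m)).
It also fails if it takes over 42 s, if anything falls off the work surface, if the arm or the gripper's body presses on something with over 40 N, if the wrist force passes 120 N, or if a joint passes its speed limit or range.

## Working session

There is one attempt and no reset: what is moved stays moved. The work goes in short steps, Python scripts to look and compute and a shell command to move; the robot and the scene stay as the last step left them, time stands still between calls to the robot, and variables do not carry over. Pictures are saved under pics/ and viewed, about 8 in all and at most 12, crops included, and the job is handed in when it is done.

```bash
mkdir -p pics && python3 - <<'E'
from rig import telemetry, capture, calibration, robot
import cv2, numpy as np
np.set_printoptions(precision=4,suppress=True)
s=telemetry.state();print(s['time'],s['tcp_pos'],s['ee_rot'],s['width'],robot.tip_extent)
for n in('scene','top'):
    im=capture(n);cv2.imwrite(f'pics/{n}0.png',im[...,::-1]);c=calibration(n);print(n,c)
E
```

```text
0.0 [0.1927 0.5939 0.2382] [[-0.9512  0.3087 -0.0008]
 [ 0.3087  0.9512 -0.0018]
 [ 0.0003 -0.0019 -1.    ]] 0.0858294620689621 0.008
scene {'fx': 437.75058451515423, 'fy': 437.75058451515423, 'cx': 276.3147159026125, 'cy': 205.46576987221914, 'R': array([[-0.6284,  0.7779, -0.0024],
       [ 0.6176,  0.497 , -0.6096],
       [-0.473 , -0.3845, -0.7927]]), 't': array([ 0.3016, -0.2588,  1.5685])}
top {'fx': 489.8952209653601, 'fy': 489.8952209653601, 'cx': 277.99100543569045, 'cy': 215.08994440605372, 'R': array([[ 0.0217, -0.9997,  0.0065],
       [-0.9993, -0.0219, -0.0306],
       [ 0.0308, -0.0058, -0.9995]]), 't': array([-0.0099,  0.4772,  1.5334])}
```

View pics/scene0.png

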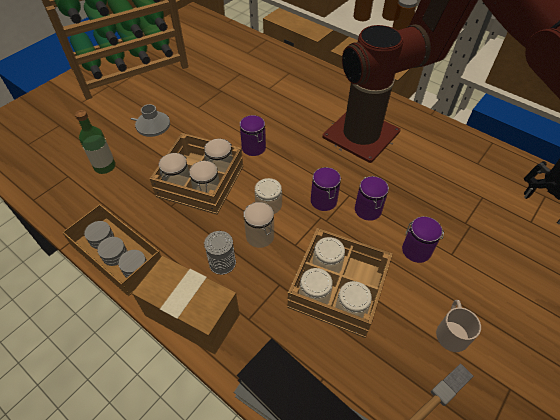

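View pics/top0.png

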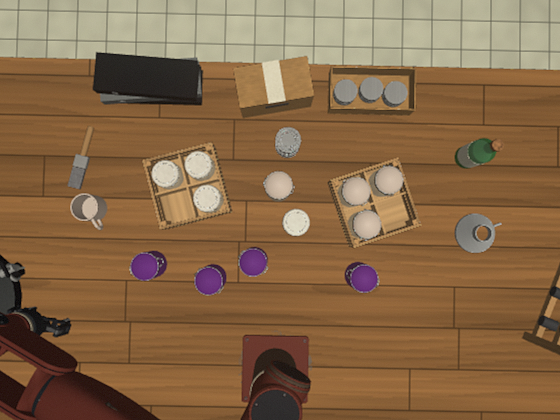

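The overhead view shows these candidates:
- Stray jars and tin: domed cream lid at (278,185), white flat lid at (296,222), and a ribbed tin at (288,141).
- Right crate: cream domed lids at (356,191), (389,180) and (367,225), free cell near (393,213).
- Left crate: white flat lids, free cell near (178,206).
- Purple jars at (147,266), (209,280), (253,262) and (363,278). These are decoys.

The cream jar at (278,185) looks like the tall one, and I'll confirm it in an enlarged crop.

```bash
cat > h.py <<'E'
import numpy as np, cv2
from rig import calibration
def ray(n,u,v,z):
    c=calibration(n);R=np.array(c['R']);t=np.array(c['t'])
    o=-R.T@t;d=R.T@np.array([(u-c['cx'])/c['fx'],(v-c['cy'])/c['fy'],1]);return o+d*(z-o[2])/d[2]
def proj(n,X):
    c=calibration(n);p=np.array(c['R'])@X+np.array(c['t']);return np.array([c['fx']*p[0]/p[2]+c['cx'],c['fy']*p[1]/p[2]+c['cy']])
E
python3 - <<'E'
from h import *
np.set_printoptions(precision=4,suppress=True)
for l,u,v,z in[('stray',278,185,.125),('squat',296,222,.085),('tin',288,141,.108),('t1',356,191,.133),('t2',389,180,.133),('t3',367,225,.133),('sq1',165,173,.093),('sq2',198,165,.093),('sq3',207,198,.093),('p1',253,262,.125),('p2',363,278,.125),('p3',209,280,.125)]:
    X=ray('top',u,v,z);print(l,X,proj('scene',X))
a=cv2.imread('pics/scene0.png')[110:290,130:310];b=cv2.imread('pics/top0.png')[100:280,250:430]
cv2.imwrite('pics/crop.png',np.hstack([cv2.resize(i,(400,400),interpolation=cv2.INTER_CUBIC) for i in(a,b)]))
E
```

```text
stray [0.5613 0.0031 0.125 ] [258.5047 210.2529]
squat [ 0.4554 -0.0532  0.085 ] [267.5479 186.7631]
tin [ 0.6937 -0.0237  0.108 ] [218.7861 240.0733]
t1 [ 0.5481 -0.2231  0.133 ] [202.7736 167.3723]
t2 [ 0.5822 -0.3183  0.133 ] [172.0213 159.1896]
t3 [ 0.4504 -0.2565  0.133 ] [217.4775 144.0503]
sq1 [0.5925 0.3396 0.093 ] [354.3921 293.9899]
sq2 [0.6186 0.2423 0.093 ] [316.2639 279.245 ]
sq3 [0.5208 0.2129 0.093 ] [328.7803 247.4869]
p1 [0.3362 0.0706 0.125 ] [325.7713 173.9911]
p2 [ 0.2968 -0.2489  0.125 ] [252.1021 120.8415]
p3 [0.2817 0.1965 0.125 ] [372.5768 183.4472]
```

View pics/crop.png

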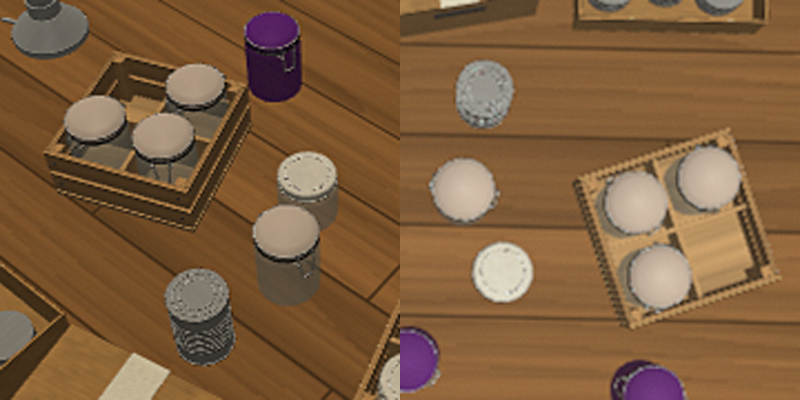

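The crop confirms it. The domed clip-top jar with a wire bail and dark ring (top view 278,185) is the stray tall jar. The flat white lid at (296,222) is the squat one. The right crate holds three tall domed jars, with its free cell at the lower right. I'll raise the tool, partly close the fingers and cross over high.

```bash
python3 -m handwheel '[0,0,-2,0,0.4, 0,0,-4,0,0, 0,0,-6,0,-0.6, -2,-2,-6,0,-0.6, -5,-4,-6,0,-0.6, -8,-6.5,-6,0,-0.6, -11,-9,-6,0,-0.6, -14,-11.5,-6,0,-0.6, -17,-14,-6,0,-0.6, -19,-16,-6,0,-0.6]' && python3 -m handwheel '[-3,-2.5,0,0,-0.6, -6,-5,0,0,-0.6, -9,-7.5,0,0,-0.6, -12,-10,0,0,-0.6, -15,-12.5,0,0,-0.6, -18,-15,0,0,-0.6, -21,-17.5,0,0,-0.6, -24,-20,0,0,-0.6, -26,-22,0,0,-0.6, -27,-22.5,0,0,-0.6]'
python3 - <<'E'
from h import *
from rig import telemetry
s=telemetry.state();R=np.array(s['ee_rot']);p=np.array(s['tcp_pos'])
px=np.array([[180,180],[330,130],[380,278],[230,326]])*.45+0
px=np.array([[580-400,180],[730-400,130],[780-400,278],[630-400,326]])*.45+[250,100]
c=[ray('top',u,v,.09) for u,v in px];print('corners',c,'centre',np.mean(c,0),'gap by corners',np.mean(c,0)+(c[2]-np.mean(c,0))*51/107)
for X in([.5613,.0031,.29],[.4845,-.3517,.29]):print(100*R.T@(X-p),s['time'],p,s['width'])
E
```

```text
time: 0.93
tcp_pos: [0.3254, 0.3811, 0.2988]
ee_rot: [[-0.951, 0.31, 0.0], [0.31, 0.951, -0.001], [-0.0, -0.001, -1.0]]
contact_force: [0.4, 0.1, 0.4]
width: 0.0173
time: 1.77
tcp_pos: [0.5126, 0.0826, 0.2987]
ee_rot: [[-0.95, 0.312, -0.001], [0.312, 0.95, -0.001], [0.0, -0.002, -1.0]]
contact_force: [0.3, 0.4, -0.3]
width: 0.0168
corners [array([ 0.57998394, -0.1549699 ,  0.09      ]), array([ 0.65197435, -0.35575513,  0.09      ]), array([ 0.4542441 , -0.42571593,  0.09      ]), array([ 0.38565797, -0.22550029,  0.09      ])] centre [ 0.51796509 -0.29048531  0.09      ] gap by corners [ 0.4875934  -0.35494103  0.09      ]
[-7.11244701 -6.0298205   0.87895269] 1.7667 [0.51256864 0.08260519 0.29871771] 0.016804700387102984
[-10.89614219 -42.13374779   0.93266691] 1.7667 [0.51256864 0.08260519 0.29871771] 0.016804700387102984
```

```bash
python3 -m handwheel '[-3,-2.5,0,0,-0.6, -5.5,-4.5,0,0,-0.6, -7.1,-6,0,0,-0.6, -7.1,-6,0,0,-0.6, -7.1,-6,2,0,-0.6, -7.1,-6,4,0,-0.6, -7.1,-6,5,0,-0.6, -7.1,-6,5,0,-0.6, -7.1,-6,5,0,-0.6]'
python3 - <<'E'
from h import *
from rig import telemetry,capture
s=telemetry.state();print(s['tcp_pos'])
G=np.array(s['tcp_pos']);G[2]=.125
P=proj('wrist',G);Q=proj('wrist',np.array([.5613,.0031,.125]));print('wrist',P,Q)
w=capture('wrist')[...,::-1].copy();t=capture('scene')[...,::-1].copy()
cv2.drawMarker(w,tuple(int(i) for i in P),(0,0,255),0,12);cv2.drawMarker(w,tuple(int(i) for i in Q),(255,0,0),1,12)
cv2.imwrite('pics/w1.png',np.hstack([cv2.resize(i,(400,300)) for i in (w,t)]))
E
```

```text
time: 2.52
tcp_pos: [0.56, 0.0082, 0.2489]
ee_rot: [[-0.951, 0.308, -0.002], [0.308, 0.951, 0.0], [0.002, -0.0, -1.0]]
contact_force: [0.4, 0.2, 0.1]
width: 0.0172
[0.56004798 0.00817798 0.24889159]
wrist [279.83471456 203.2473043 ] [274.74712788 206.2920718 ]
```

View pics/w1.png

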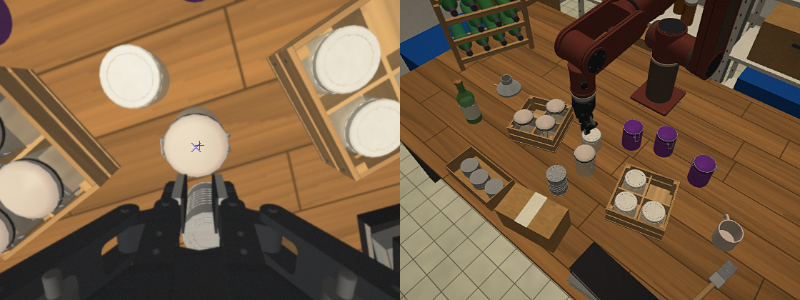

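The wrist view shows the domed lid centred at about (273,203) full-size pixels. My estimate projects to (275,206), so they agree to within millimetres. The fingers are over the right jar. I'll shift 5 mm, go down and hold.

```bash
python3 -m handwheel '[-0.2,-0.5,1,0,-0.6, -0.2,-0.5,3,0,-0.6, -0.2,-0.5,5,0,-0.6, -0.2,-0.5,6.5,0,-0.6, -0.2,-0.5,7.5,0,-0.6, -0.2,-0.5,7.5,0,-0.6, -0.2,-0.5,7.5,0,-0.6, -0.2,-0.5,7.5,0,-0.6, -0.2,-0.5,7.5,0,-0.6, -0.2,-0.5,7.5,0,-0.6]' && python3 -m handwheel '[0,0,0,0,-0.6,0,0,0,0,-0.6,0,0,0,0,-0.6,0,0,0,0,-0.6,0,0,0,0,-0.6,0,0,0,0,-0.6,0,0,0,0,-0.6,0,0,0,0,-0.6,0,0,0,0,-0.6,0,0,0,0,-0.6]' && python3 -m handwheel '[0,0,0,0,-0.6,0,0,0,0,-0.6,0,0,0,0,-0.6,0,0,0,0,-0.6,0,0,0,0,-0.6,0,0,0,0,-0.6,0,0,0,0,-0.6,0,0,0,0,-0.6,0,0,0,0,-0.6,0,0,0,0,-0.6]' && python3 -m handwheel '[0,0,0,0,-0.6,0,0,0,0,-0.6,0,0,0,0,-0.6,0,0,0,0,-0.6,0,0,0,0,-0.6,0,0,0,0,-0.6,0,0,0,0,-0.6,0,0,0,0,-0.6]'
python3 - <<'E'
from h import *
from rig import telemetry
s=telemetry.state();R=np.array(s['ee_rot']);p=np.array(s['tcp_pos'])
for z in (.30,.19): print(100*R.T@(np.array([.486,-.353,z])-p))
E
```

```text
time: 3.45
tcp_pos: [0.5618, 0.0018, 0.1756]
ee_rot: [[-0.951, 0.309, 0.002], [0.309, 0.951, -0.0], [-0.002, 0.0, -1.0]]
contact_force: [0.4, 0.0, -0.8]
width: 0.0172
time: 4.28
tcp_pos: [0.561, 0.0019, 0.1743]
ee_rot: [[-0.951, 0.309, -0.0], [0.309, 0.951, -0.0], [0.0, -0.0, -1.0]]
contact_force: [0.9, -0.3, -0.2]
width: 0.017
time: 5.12
tcp_pos: [0.561, 0.0019, 0.1743]
ee_rot: [[-0.951, 0.309, -0.0], [0.309, 0.951, -0.0], [0.0, -0.0, -1.0]]
contact_force: [-0.1, 0.3, 0.1]
width: 0.0168
time: 5.78
tcp_pos: [0.561, 0.0019, 0.1743]
ee_rot: [[-0.951, 0.309, -0.0], [0.309, 0.951, 0.0], [0.0, 0.0, -1.0]]
contact_force: [0.3, -0.1, 0.1]
width: 0.0171
[ -3.8218116  -36.07307744 -12.57072508]
[ -3.82192826 -36.07314158  -1.57072508]
```

Held for more than 2 s. Next I'll rise and cross high to the free cell.

```bash
python3 -m handwheel '[0,0,-2,0,-0.6, 0,0,-5,0,-0.6, 0,0,-8,0,-0.6, 0,0,-11,0,-0.6, 0,0,-12.6,0,-0.6, 0,0,-12.6,0,-0.6, -0.2,-2,-12.6,0,-0.6, -0.5,-5,-12.6,0,-0.6, -0.8,-8,-12.6,0,-0.6, -1.1,-11,-12.6,0,-0.6]' && python3 -m handwheel '[-0.3,-3,0,0,-0.6, -0.6,-6,0,0,-0.6, -0.9,-9,0,0,-0.6, -1.2,-12,0,0,-0.6, -1.5,-15,0,0,-0.6, -1.8,-18,0,0,-0.6, -2.1,-21,0,0,-0.6, -2.4,-23.5,0,0,-0.6, -2.7,-25.1,0,0,-0.6, -2.7,-25.1,0,0,-0.6]' && python3 -m handwheel '[0,0,0,0,-0.6,0,0,0,0,-0.6,0,0,2,0,-0.6,0,0,2,0,-0.6]'
python3 - <<'E'
from h import *
from rig import telemetry,capture
s=telemetry.state();print(s['tcp_pos'])
pts=[[*s['tcp_pos'][:2],.09],[.4845,-.3517,.09],[.4876,-.3549,.09]]
P=[proj('wrist',np.array(X)) for X in pts];print(P)
w=capture('wrist')[...,::-1].copy();t=capture('scene')[...,::-1].copy()
for p,c in zip(P,[(0,0,255),(255,0,0),(0,255,0)]):cv2.drawMarker(w,tuple(int(i) for i in p),c,1,10)
cv2.imwrite('pics/w2.png',np.hstack([cv2.resize(i,(400,300)) for i in (w,t)]))
E
```

```text
time: 6.62
tcp_pos: [0.5367, -0.1067, 0.2988]
ee_rot: [[-0.952, 0.308, -0.002], [0.308, 0.952, 0.001], [0.002, -0.0, -1.0]]
contact_force: [-0.9, -0.5, -0.3]
width: 0.017
time: 7.45
tcp_pos: [0.4845, -0.3558, 0.2987]
ee_rot: [[-0.95, 0.312, -0.002], [0.312, 0.95, 0.0], [0.002, -0.0, -1.0]]
contact_force: [-0.8, 0.4, -0.4]
width: 0.0169
time: 7.78
tcp_pos: [0.4853, -0.3508, 0.2771]
ee_rot: [[-0.952, 0.307, -0.003], [0.307, 0.952, 0.003], [0.004, 0.002, -1.0]]
contact_force: [-0.3, 0.5, -1.5]
width: 0.017
[ 0.48528962 -0.35079471  0.27711602]
[array([279.22898278, 188.51226169]), array([278.19747616, 188.0791742 ]), array([276.2492268 , 191.67120027])]
```

View pics/w2.png

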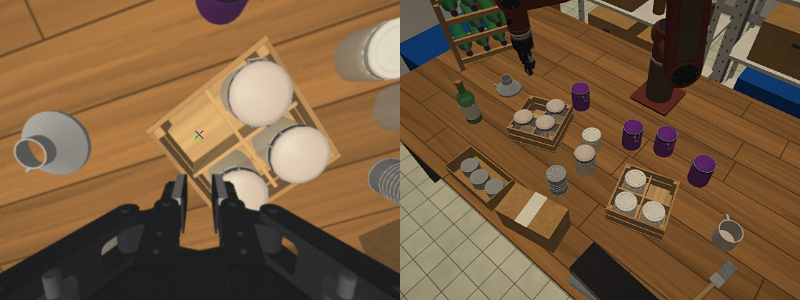

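The wrist view shows the empty cell under the markers at about (198,135). Before I go down, I'll overlay the crate model to check the centre.

```bash
python3 - <<'E'
from h import *
from rig import capture
c0=np.array([.517,-.289]);e=np.array([.486,-.353])-c0
a=np.arctan2(e[1],e[0])-np.pi/4;ex=np.array([np.cos(a),np.sin(a)]);ey=np.array([-ex[1],ex[0]])
F=lambda x,y,z=.09:np.array([*(c0+x*ex+y*ey),z])
out=[]
for n in('wrist','top'):
    im=capture(n)[...,::-1].copy();
    def pl(q,c):cv2.polylines(im,[np.array([proj(n,X) for X in q]).round().astype(int)],True,c,1)
    h=.107;pl([F(h,h),F(h,-h),F(-h,-h),F(-h,h)],(0,0,255))
    pl([F(.099,.099),F(.099,.003),F(.003,.003),F(.003,.099)],(255,0,0))
    for x,y in((51,-51),(-51,51),(-51,-51)):
        pl([F(x/1e3+.042*np.cos(k),y/1e3+.042*np.sin(k),.128) for k in np.linspace(0,6.28,30)],(0,255,0))
    q=proj(n,F(0,0)).astype(int);r=150 if n=='wrist' else 60
    out.append(cv2.resize(im[max(q[1]-r,0):q[1]+r,q[0]-r:q[0]+r],(400,400),interpolation=cv2.INTER_CUBIC))
print(F(.051,.051));cv2.imwrite('pics/ov.png',np.hstack(out))
E
```

```text
[ 0.48555871 -0.35391106  0.09      ]
```

View pics/ov.png

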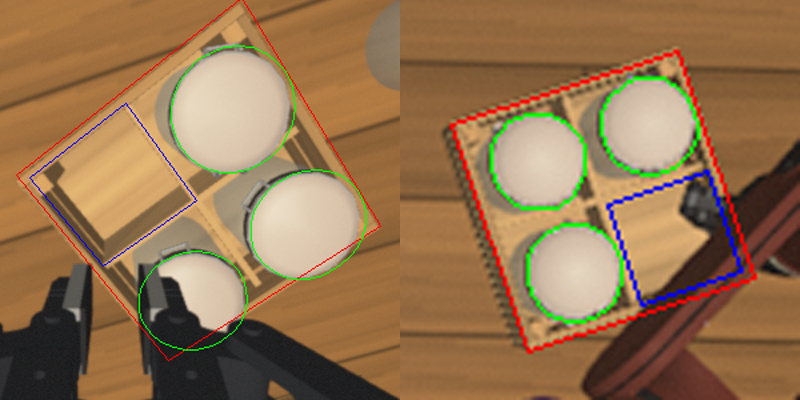

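The model fits both views to within 2–3 mm, with the cell centre at (0.486, -0.354). I'll go down and hold.

```bash
python3 -m handwheel '[0,0,2,0,-0.6, 0,0,4,0,-0.6, 0,0,6,0,-0.6, 0,0,7.5,0,-0.6, 0,0,8.5,0,-0.6, 0,0,8.5,0,-0.6, 0,0,8.5,0,-0.6, 0,0,8.5,0,-0.6, 0,0,8.5,0,-0.6, 0,0,8.5,0,-0.6]' && python3 -m handwheel '[0,0,0,0,-0.6,0,0,0,0,-0.6,0,0,0,0,-0.6,0,0,0,0,-0.6,0,0,0,0,-0.6,0,0,0,0,-0.6,0,0,0,0,-0.6,0,0,0,0,-0.6,0,0,0,0,-0.6,0,0,0,0,-0.6]' && python3 -m handwheel '[0,0,0,0,-0.6,0,0,0,0,-0.6,0,0,0,0,-0.6,0,0,0,0,-0.6,0,0,0,0,-0.6,0,0,0,0,-0.6,0,0,0,0,-0.6,0,0,0,0,-0.6,0,0,0,0,-0.6,0,0,0,0,-0.6]' && python3 -m handwheel '[0,0,0,0,-0.6,0,0,0,0,-0.6,0,0,0,0,-0.6,0,0,0,0,-0.6,0,0,0,0,-0.6,0,0,0,0,-0.6,0,0,0,0,-0.6,0,0,0,0,-0.6]'
python3 - <<'E'
from h import *
from rig import capture
a=cv2.imread('pics/scene0.png').astype(int);b=capture('scene')[...,::-1];cv2.imwrite('pics/end.png',b)
print('mean diff in stray/squat/tin/crate patches',[abs(a[s]-b.astype(int)[s]).mean().round(2) for s in(np.s_[200:250,240:275],np.s_[178:200,254:282],np.s_[230:275,200:238],np.s_[160:215,150:245])])
E
```

```text
time: 8.82
tcp_pos: [0.4863, -0.3537, 0.1967]
ee_rot: [[-0.951, 0.309, 0.002], [0.309, 0.951, -0.002], [-0.002, -0.001, -1.0]]
contact_force: [0.4, -0.0, 0.4]
width: 0.017
time: 9.65
tcp_pos: [0.4857, -0.3532, 0.1952]
ee_rot: [[-0.951, 0.309, -0.0], [0.309, 0.951, 0.0], [0.0, 0.0, -1.0]]
contact_force: [0.4, 0.6, -0.7]
width: 0.0168
time: 10.48
tcp_pos: [0.4857, -0.3532, 0.1953]
ee_rot: [[-0.951, 0.309, 0.0], [0.309, 0.951, -0.0], [-0.0, -0.0, -1.0]]
contact_force: [-0.6, 0.1, -0.2]
width: 0.0174
time: 11.15
tcp_pos: [0.4857, -0.3532, 0.1953]
ee_rot: [[-0.951, 0.309, 0.0], [0.309, 0.951, 0.0], [-0.0, 0.0, -1.0]]
contact_force: [0.5, -0.4, 0.2]
width: 0.0173
mean diff in stray/squat/tin/crate patches [np.float64(2.61), np.float64(3.55), np.float64(2.42), np.float64(2.36)]
```

View pics/end.png

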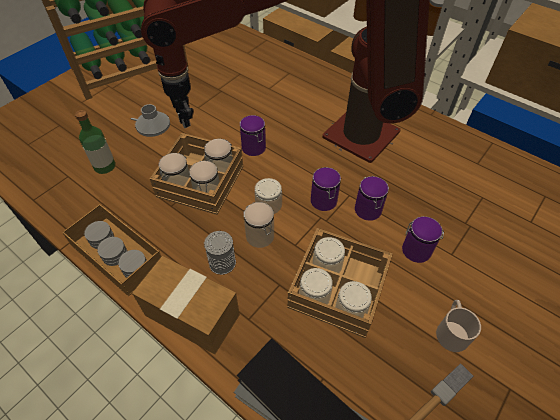

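The final view shows the fingers (tip at about 187,122) above the free cell of the tall crate. All jars and the tin are where they were at the start.

```bash
python3 -c "
from rig import sign_off,telemetry
print(sign_off());s=telemetry.state();print(s['time'],s['tcp_pos'],s['contact_force'])"
```

```text
the job is handed in; nothing more can be done
None
the job is handed in; nothing more can be done
```

I pointed at the stray tall jar and then at the tall crate's free cell, holding each for more than 2 s, and handed the job in at about 11 s with the arm still over the cell. The hand-in gave no verdict, so these are my own last checks:

- **Stray jar:** I held for about 2.3 s at (0.561, 0.002), within about 2 mm of my lid estimate. The grasp point was about 60 mm above the lid.
- **Crossing:** I crossed with the tool at z ≈ 0.30 m, passing low over no other jar, tin or cell.
- **Free cell:** I held for about 2.3 s at (0.486, -0.353), within about 1 mm of the fitted centre. The grasp point was about 116 mm above the rim, and the limit is 140 mm.
- **Contact and shifting:** The force readings stayed at the level of noise. Before and after pictures show no jar or tin moved.
- **Disagreements:** Two estimates of the cell centre, one from the lids and one from the rim corners, differed by about 4 mm. I used their mean, and it fitted both the wrist and top views. My lid estimate also landed about 4 pixels from where the stray jar's lid appears in the scene view, though the wrist view agreed to within millimetres.

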